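# Load a sample tube and hold the gate plunger back

## Task

Take the orange-capped sample tube out of the yellow rack and slide it upright into the bore of the loader, lowering it gently (do not drop it) until it stands on the gate pin, and let go of it. Then pull the loader's red sprung plunger knob fully back to its stop so that the tube sinks to the bottom of the bore, and finish while still holding the knob fully back. Leave the other tubes and everything else on the bench where they are.

Things in the scene. Friction and masses are not known exactly. Their poses are not given: they have to be found in the camera images.
- loader: Tube loader, fixed to the bench: 60 x 60 mm aluminium block, top 100 mm above the bench, with a vertical round bore; white reader housing (90 mm along x, 85 mm along y, top 84 mm above the bench) on its +x side, plunger on its -y side. Origin: on the bore axis at bench height; z up, x towards the housing. Bore: 25 mm across, floor 24 mm above the bench.
- gate_pin (a point): Point on the bore axis where the 8 mm gate pin crosses the bore along the loader's y when seated (tip in a hole in the far wall), 50 mm above the bench. A tube put in stands on the pin, underside 54 mm above the bench; when the pin is pulled clear it drops 30 mm to the bore's floor by its own weight.
- bore_mouth (a point): Centre of the bore's mouth, on the block's top face, 100 mm above the bench; 3 mm chamfer round it. Axes as the loader.
- plunger (a joint): Travel of the sprung gate plunger, m: 0 = pin seated across the bore, 0.029 = pin tip just out of the bore, 0.034 = hard stop. It is pulled level along the loader's -y. The spring pulls back with about 4 N at 0 and 10 N at 0.034, and shuts the plunger as soon as it is let go.
- plunger_grip (a point): Middle of the plunger's red grip barrel (moves with it): at rest 100 mm from the bore axis along the loader's -y, 50 mm above the bench. Barrel 20 mm thick, 30 mm long along y, level, with a 28 mm flange (5 mm thick) on its outer end; a fixed 20 mm guide ends 10 mm short of it. Free on both x sides, below and above: pinch it from above across x. Axes as the loader.
- sample_tube: Loose rigid sample tube with an ORANGE cap, about 40 g: body 22 mm across, cap 26 mm across and 22 mm tall, 100 mm tall in all. Origin: centre of its underside; z up along the tube. It starts upright in the rack.
- rack: Yellow tube rack, fixed, 70 x 240 mm, 55 mm tall; origin: centre of its underside, at bench height. Four holes in a row along its y at -87, -29, +29, +87 mm (25 mm across, floor 10 mm above the bench); the first three hold tubes in any order, the last is empty. Tubes reach 110 mm above the bench; pinch a cap across the rack's x to clear its neighbours.
- blue_tube: Same kind of tube with a BLUE cap, in the rack; leave alone. Origin: centre of its underside.
- green_tube: Same kind of tube with a GREEN cap, in the rack; leave alone. Origin: centre of its underside.
- wash_bottle: White bottle, 64 mm across, 150 mm tall, at the far side; leave alone. Origin: centre of its underside.
- media_jar: Glass jar with red lid, 70 mm across, 110 mm tall, at the far side; leave alone. Origin: centre of its underside.
- tip_box: Box of pipette tips, 85 x 120 mm, 65 mm tall, at the right; leave alone. Origin: centre of its underside.
- timer: White bench timer lying flat, 60 x 70 mm, 23 mm tall, at the left; leave alone. Origin: centre of its underside.
- pen_pot: Square clear pot of pens, 70 x 70 mm, 90 mm tall, pens to about 140 mm, at the right; leave alone. Origin: centre of its underside.
Not all that is in view belongs to the job. Leave any purple look-alike of the loader alone.

How it is judged:
On the way:
1. the orange-capped tube stands upright in the bore on the seated gate pin, let go (horizontal distance between sample_tube and bore_mouth below 0.005 m and angle between sample_tube's own z axis and vertical below 0.12 rad and height (world z) of sample_tube between 0.048 and 0.06 m and value of joint plunger below 0.004 m and contact force between the fingers and sample_tube below 0.2 N), for 0.2 s.
At the end, for the whole second after the job is handed in: For the last second the fingers hold the plunger at least 30.5 mm back (stop at 34) with over 1.5 N, and the orange-capped tube rests, untouched by the fingers, at the bore's bottom: underside 18 to 29 mm above the bench, within 5 mm of the bore axis, upright to 0.12 rad (horizontal distance between sample_tube and bore_mouth below 0.005 m and angle between sample_tube's own z axis and vertical below 0.12 rad and height (world z) of sample_tube between 0.018 and 0.029 m and linear speed of sample_tube below 0.03 m/s and contact force between the fingers and sample_tube below 0.2 N and value of joint plunger above 0.0305 m and contact force between the fingers and plunger above 1.5 N); the arm keeps its last pose, push and grip.
It fails at once if another tube is moved more than 20 mm or tipped (distance of any of blue_tube, green_tube from where it was at the start of the episode above 0.02 m or angle between any of blue_tube, green_tube's own z axis and vertical above 0.35 rad).
It fails at once if the bottle or the jar is moved more than 20 mm or tipped (distance of any of wash_bottle, media_jar from where it was at the start of the episode above 0.02 m or angle between any of wash_bottle, media_jar's own z axis and vertical above 0.35 rad).
It fails at once if the tip box, timer or pen pot is moved more than 20 mm or tipped (distance of any of tip_box, timer, pen_pot from where it was at the start of the episode above 0.02 m or angle between any of tip_box, timer, pen_pot's own z axis and vertical above 0.35 rad).
It fails at once if the sample tube is dropped into the bore (falls faster than 0.5 m/s above the gate pin) (horizontal distance between sample_tube and bore_mouth below 0.01 m and height (world z) of sample_tube between 0.058 and 0.115 m and linear speed of sample_tube above 0.5 m/s).
It also fails if it takes over 48 s, if anything falls off the work surface, if the arm or the gripper's body presses on something with over 40 N, if the wrist force passes 120 N, or if a joint passes its speed limit or range.

## Robot

A 7-joint arm with a two-finger parallel gripper is mounted at the origin on the work surface. World frame = base frame: x ahead of the robot, y to its left, z up, the work surface at z = 0. Lengths are in m, angles in rad, forces in N, time in s.
With the tool pointing down it reaches from about 0.4 to 0.85 m from the base axis. Payload 10.4 kg.
Tool frame: the origin (TCP) lies on the mounting face of the last link; the fingertips stand 182 mm ahead of it and the grasp point (between the pads) lies 164 mm ahead of it; z points along the fingers, y is the line along which they close (so a half turn about z gives the same grasp; the last joint's range is limited). The gripper opens to 87 mm and grips with 3 to 60 N. Pads are 19 mm wide; open, the fingers measure 117 mm over their backs; the gripper's body (75 mm by 190 mm) begins 51 mm behind the grasp point.
Start: joints at [-1.331, 0.332, -0.065, 1.46, 0.022, 1.35, -0.088], TCP at [0.162, 0.604, 0.405] pointing down, gripper open.
Joint ranges: [-2.6, 2.6], [-0.5, 2.12], [-1.47, 1.34], [0.16, 2.42], [-1.27, 4.41], [0.06, 2.06], [-2.6, 2.6]. Speed limits (rad/s): [2.22, 2.22, 2.79, 2.79, 3.14, 3.14, 3.14].

## Interface

Orientations are given as a 3x3 rotation matrix whose columns are the frame's x, y, z axes.
In Python, from rig import env gives the robot as it stands.
- The arm moves only by the tool send_rows, never from a script. Its argument "steps" is a list of rows, each an object of numbers: "tx", "ty", "tz": the shift along the tool's x, y, z scaled (see below); "ax", "ay", "az": the turn, a rotation vector about the tool's x, y, z scaled (see below); "grip": the closure, from -1 (fully open) to 1 (shut), so that 0 is half open. In form: [{"tx": .., "ty": .., "tz": .., "ax": .., "ay": .., "az": .., "grip": ..}, ...]. A call has 1 to 10 rows; each row shifts and turns the commanded pose from where the row before left it, along the tool's axes as they then stand; what a row does not reach is not made up. The controller multiplies each number of a shift by 0.4 m and each number of a turn by 180 degrees. A row lasts 1/10 s, in which the tool goes at most 50 mm and 8.59 degrees, less where a joint would pass 70% of its speed; a pose out of reach is approached as far as the arm can. A call with a number of a shift or a turn outside -1 to 1 is refused whole. A call with a gripper value outside its range is refused whole. The fingers move at their own pace and stop on an object; the grip force is fixed at half the most. Time passes only in rows, so rows that do not move let the fingers close. It gives the time, the measured TCP pose, the force, the opening and the grip force at its end, in the units of the state.
- env.get_obs(): the state, without advancing time (a new reading comes with each control period).
- env.get_image(name): name is "side" or "top"; returns a dict with "pixels" (420x560x3 uint8, red, green, blue), "range_z" (420x560 float32, m along the optical axis (not along the pixel's ray), 0 where there is no reading), "vfov" (degrees; the focal length in pixels is half the picture's height over the tangent of half this angle, whatever the lens; pixels are square), "cx", "cy" (the principal point, pixels), "pose" (4x4, takes a point from camera to world coordinates). Camera axes: x right, y up, looking along -z (the intrinsics and any distortion apply to the point x, -y, -z); pixel columns grow to the right and rows downward; lengths in m; the calibration is good to about 2 mm. A picture is of the moment at which its call begins.
- env.sign_off(): hands the job in; it is judged then, once.
The state is a dict: "clock": time; "qpos": joint angles; "joint_vel": joint speeds; "tau": joint torques, N m; "tcp_pos": TCP position; "orientation": TCP orientation; "force": force on the tool from outside, world axes, zero at the start; "moment": the same for the moment, N m; "width": finger opening in m; "gripper_force": force on a finger pad.
Only numpy, scipy, OpenCV 4.12 (cv2) and the standard library are available. Lean on these libraries where they do the work, as an engineer would, in place of code of your own. Each camera call takes 0.05 s, during which the arm holds its last target. There are 200 camera calls.

## Working session

There is one attempt and no reset: what is moved stays moved. The work goes in short steps, Python scripts to look and compute and a tool call to move; the robot and the scene stay as the last step left them, time stands still between calls to the robot, and variables do not carry over. Pictures are saved under pics/ and viewed, at most 10 in all, crops included, and the job is handed in when it is done.

Besides the shell and the picture viewer there is one more tool, called after "Emit:" in YAML: its name, and indented under it one key for each argument. send_rows: Moves the arm, as the interface text tells. Shifts and turns lie within -1 to 1; 1 stands for 0.4 m of shift or 180 degrees of turn. Its arguments: {"type":"object","properties":{"steps":{"type":"array","items":{"type":"object","properties":{"tx":{"type":"number","minimum":-1,"maximum":1},"ty":{"type":"number","minimum":-1,"maximum":1},"tz":{"type":"number","minimum":-1,"maximum":1},"ax":{"type":"number","minimum":-1,"maximum":1},"ay":{"type":"number","minimum":-1,"maximum":1},"az":{"type":"number","minimum":-1,"maximum":1},"grip":{"type":"number"}}}}},"required":["steps"]}

```bash
mkdir -p pics; ls
python3 - <<'E'
from rig import env
import cv2,numpy as np
o=env.get_obs();print(o)
for n in("top","side"):
    im=env.get_image(n);cv2.imwrite(f"pics/{n}0.png",im["pixels"][:,:,::-1]);print(n,{k:v for k,v in im.items() if k not in("pixels","range_z")})
    np.savez(f"{n}0.npz",**{k:v for k,v in im.items()})
E
```

```text
pics
{'clock': 0.0, 'qpos': array([-1.33063012,  0.33288166, -0.06471566,  1.46096601,  0.02162359,
        1.34991732, -0.08848818]), 'joint_vel': array([-4.72457452e-04,  5.14499264e-04, -1.95448909e-04,  1.89097214e-04,
        2.79967576e-05,  9.74854372e-04,  9.80928688e-04]), 'tau': array([-3.61923403e-04, -6.23270631e+01,  2.44940375e-02, -3.89876103e+01,
       -6.12939592e-02,  3.99392203e-02,  1.20114555e-04]), 'tcp_pos': array([0.16230009, 0.60341688, 0.4039359 ]), 'orientation': array([[-9.65689004e-01,  2.59701095e-01, -2.97722128e-04],
       [ 2.59701251e-01,  9.65687926e-01, -1.44547763e-03],
       [-8.78854589e-05, -1.47320066e-03, -9.99998911e-01]]), 'force': array([-0.3233975 ,  0.54777885,  0.71514623]), 'moment': array([-0.02763604,  0.00208865,  0.02174311]), 'gripper_force': 0.0, 'width': 0.08722786045869661}
top {'vfov': 49.974383680196, 'cx': 282.6798122422112, 'cy': 203.83185697183396, 'pose': array([[ 0.02771392,  0.99298523, -0.11494464,  0.41882862],
       [-0.99961232,  0.02722262, -0.00584204,  0.02869446],
       [-0.00267197,  0.11506198,  0.99335472,  1.30213675],
       [ 0.        ,  0.        ,  0.        ,  1.        ]])}
side {'vfov': 43.406054606824476, 'cx': 274.9413048070935, 'cy': 211.28684780976488, 'pose': array([[ 0.97111751,  0.12963996, -0.20031042,  0.24288277],
       [-0.23748628,  0.6062544 , -0.75898344, -1.12541235],
       [ 0.02304449,  0.78463308,  0.61953198,  1.0221979 ],
       [ 0.        ,  0.        ,  0.        ,  1.        ]])}
```

View pics/top0.png

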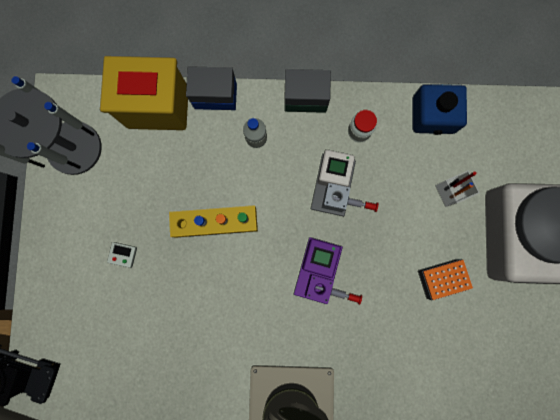

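View pics/side0.png

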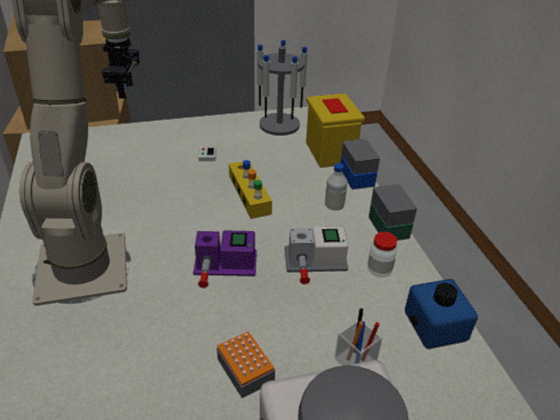

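The top picture shows the real (grey) loader with its bore at about (338,197) and red knob at (373,207). The orange cap is at (221,219), between blue (200,221) and green (243,217). The purple decoy is at (320,288).

```bash
cat > h.py <<'E'
import numpy as np,cv2
def cloud(im):
    d=im["range_z"].astype(float);H,W=d.shape
    f=H/2/np.tan(np.radians(float(im["vfov"]))/2)
    v,u=np.mgrid[:H,:W]
    p=np.stack([(u-im["cx"])/f*d,-(v-im["cy"])/f*d,-d,np.ones_like(d)],-1)
    return (p@im["pose"].T)[...,:3]
def ray(im,u,v,z):
    f=420/2/np.tan(np.radians(float(im["vfov"]))/2)
    P=im["pose"];r=P[:3,:3]@np.array([(u-im["cx"])/f,-(v-im["cy"])/f,-1]);c=P[:3,3]
    return c+r*(z-c[2])/r[2]
E
python3 - <<'E'
from h import *
for n in("top","side"):
    im=dict(np.load(n+"0.npz"));P=cloud(im);hsv=cv2.cvtColor(im["pixels"],cv2.COLOR_RGB2HSV);h,s,v=[hsv[...,i].astype(int) for i in range(3)]
    z=P[...,2];rp=lambda m:(m.sum(),P[m].mean(0).round(4),P[m].min(0).round(3),P[m].max(0).round(3))
    box=(P[...,0]>.35)&(P[...,0]<.75)&(P[...,1]>-.25)&(P[...,1]<.45)
    print(n,"bench",np.median(z[box]))
    rk=box&(P[...,1]>.05)&(P[...,0]<.56)
    yel=rk&(h>20)&(h<33)&(s>120)&(abs(z-.055)<.005)
    r=cv2.minAreaRect(P[yel][:,:2].astype(np.float32)*1000);print("rack",r)
    for c,lo,hi in(("or",5,18),("gr",40,85),("bl",100,125)):
        m=rk&(h>=lo)&(h<=hi)&(s>120)&(z>.07);t=m&(z>.106)
        print(c,rp(m));print("  top",rp(t)); 
        vv,uu=np.nonzero(t); print("  px",uu.mean(),vv.mean(), ray(im,uu.mean(),vv.mean(),.11).round(4))
    bl=box&(P[...,0]>.48)&(P[...,1]<.05)
    tp=(bl&(abs(z-.1)<.006)).astype(np.uint8)
    nc,L,st,ce=cv2.connectedComponentsWithStats(tp)
    for i in range(1,nc):
        if st[i,4]>100:
            q=P[L==i];print("blk",st[i],q.mean(0).round(4),cv2.minAreaRect(q[:,:2].astype(np.float32)*1000))
    hs=bl&(abs(z-.084)<.004)&(s<60)
    print("housing",hs.sum(),cv2.minAreaRect(P[hs][:,:2].astype(np.float32)*1000))
    red=bl&((h<8)|(h>172))&(s>140)&(z<.075)&(z>.03)&(P[...,1]<-.05)&(P[...,0]<.6)
    print("red",rp(red))
    x=cv2.resize(im["pixels"][140:310,160:400] if n=="top" else im["pixels"][150:290,180:360],None,fx=3.3,fy=3.3,interpolation=2)
    cv2.imwrite(f"pics/{n}crop.png",x[:,:,::-1])
E
```

```text
top bench -0.0004495599221231439
rack ((510.9616394042969, 230.44664001464844), (69.0978775024414, 240.2932891845703), 5.907110691070557)
or (np.int64(79), array([0.5137, 0.2003, 0.1068]), array([0.502, 0.189, 0.086]), array([0.525, 0.212, 0.113]))
  top (np.int64(57), array([0.5142, 0.2018, 0.109 ]), array([0.503, 0.19 , 0.106]), array([0.525, 0.212, 0.113]))
  px 219.75438596491227 218.10526315789474 [0.5141 0.2016 0.11  ]
gr (np.int64(71), array([0.5191, 0.1432, 0.1077]), array([0.508, 0.132, 0.092]), array([0.53 , 0.154, 0.113]))
  top (np.int64(58), array([0.5201, 0.1432, 0.1088]), array([0.508, 0.132, 0.106]), array([0.529, 0.154, 0.113]))
  px 241.86206896551724 216.48275862068965 [0.52   0.1431 0.11  ]
bl (np.int64(69), array([0.5071, 0.2571, 0.1071]), array([0.497, 0.246, 0.089]), array([0.518, 0.27 , 0.114]))
  top (np.int64(51), array([0.5081, 0.2576, 0.1094]), array([0.497, 0.246, 0.106]), array([0.518, 0.27 , 0.114]))
  px 198.64705882352942 219.7843137254902 [0.5081 0.2574 0.11  ]
blk [324 183  26  26 424] [ 0.5848 -0.1089  0.0988] ((584.9824829101562, -108.985488891601
[... 984 characters left out ...]
5191 0.1401 0.11  ]
bl (np.int64(54), array([0.5074, 0.2531, 0.1031]), array([0.497, 0.244, 0.088]), array([0.518, 0.272, 0.111]))
  top (np.int64(23), array([0.508 , 0.2557, 0.1086]), array([0.497, 0.245, 0.107]), array([0.517, 0.272, 0.111]))
  px 245.95652173913044 162.30434782608697 [0.5076 0.2535 0.11  ]
blk [289 228  25  17 325] [ 0.5842 -0.1109  0.0986] ((584.7054443359375, -108.78813171386719), (70.00676727294922, 60.6113395690918), 79.52304077148438)
housing 509 ((632.4706420898438, -107.29515075683594), (86.43128967285156, 155.88909912109375), 81.41264343261719)
red (np.int64(102), array([ 0.5646, -0.2173,  0.0553]), array([ 0.553, -0.232,  0.04 ]), array([ 0.576, -0.192,  0.065]))
```

View pics/topcrop.png

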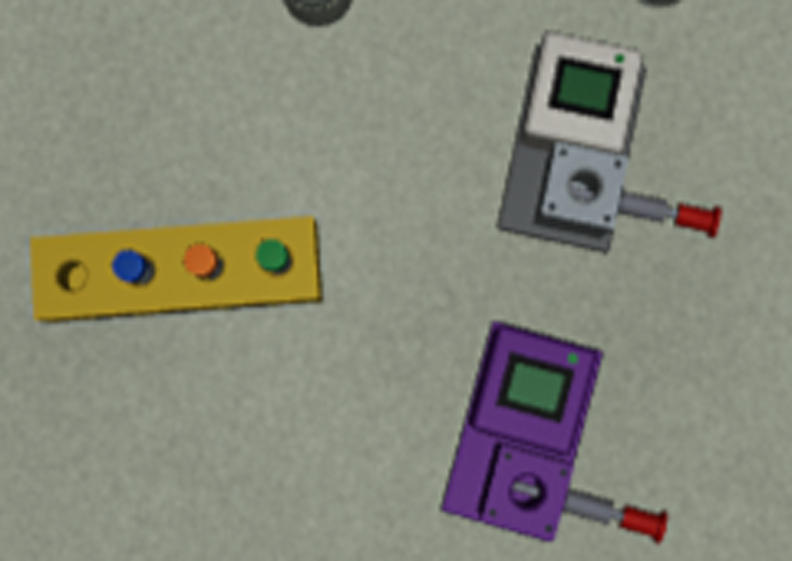

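The view shows the grey loader's bore at the centre of its block (crop (584,185)) and the knob to its right at (700,218). I get the bore at (0.585, -0.109) with yaw about -11°, and the orange tube at (0.514, 0.2005) with the rack yaw about 6°. First move: turn the tool 69°.

Emit:
send_rows:
  steps:
    - {"az": 0.0384,"grip": -1}
    - {"az": 0.0384,"grip": -1}
    - {"az": 0.0384,"grip": -1}
    - {"az": 0.0384,"grip": -1}
    - {"az": 0.0384,"grip": -1}
    - {"az": 0.0384,"grip": -1}
    - {"az": 0.0384,"grip": -1}
    - {"az": 0.0384,"grip": -1}
    - {"az": 0.0384,"grip": -1}
    - {"az": 0.0384,"grip": -1}

```text
schema error: expected keys tx, ty, tz, ax, ay, az, grip
```

```bash
cat > go.py <<'E'
# usage: go.py x y z yaw(deg of tool y axis)  -> remaining move in tool axes, row units
import sys,numpy as np
from rig import env
from scipy.spatial.transform import Rotation as Ro
o=env.get_obs();R=np.array(o["orientation"]);x,y,z,a=map(float,sys.argv[1:]);a=np.radians(a)
Y=np.array([np.cos(a),np.sin(a),0]);Z=np.array([0,0,-1.]);T=np.stack([np.cross(Y,Z),Y,Z],1)
print("t",o["clock"],"pos",np.round(o["tcp_pos"],4),"shift",((R.T@(np.array([x,y,z])-o["tcp_pos"]))/.4).round(4),"turn",(Ro.from_matrix(R.T@T).as_rotvec()/np.pi).round(4),"F",np.round(o["force"],1),"w",round(o["width"],4),"gf",o["gripper_force"],"q",np.round(o["qpos"],2))
E
python3 go.py .514 .2005 .30 5.9
```

```text
t 0.1 pos [0.1623 0.6034 0.404 ] shift [-1.1107 -0.744   0.2611] turn [-3.000e-04  2.000e-04  3.836e-01] F [ 0.5  0.7 -0.3] w 0.0872 gf 0.0 q [-1.33  0.33 -0.06  1.46  0.02  1.35 -0.09]
```

All keys are needed in each row.

Emit:
send_rows:
  steps:
    - {"tx": 0,"ty": 0,"tz": 0,"ax": 0,"ay": 0,"az": 0.0384,"grip": -1}
    - {"tx": 0,"ty": 0,"tz": 0,"ax": 0,"ay": 0,"az": 0.0384,"grip": -1}
    - {"tx": 0,"ty": 0,"tz": 0,"ax": 0,"ay": 0,"az": 0.0384,"grip": -1}
    - {"tx": 0,"ty": 0,"tz": 0,"ax": 0,"ay": 0,"az": 0.0384,"grip": -1}
    - {"tx": 0,"ty": 0,"tz": 0,"ax": 0,"ay": 0,"az": 0.0384,"grip": -1}
    - {"tx": 0,"ty": 0,"tz": 0,"ax": 0,"ay": 0,"az": 0.0384,"grip": -1}
    - {"tx": 0,"ty": 0,"tz": 0,"ax": 0,"ay": 0,"az": 0.0384,"grip": -1}
    - {"tx": 0,"ty": 0,"tz": 0,"ax": 0,"ay": 0,"az": 0.0384,"grip": -1}
    - {"tx": 0,"ty": 0,"tz": 0,"ax": 0,"ay": 0,"az": 0.0384,"grip": -1}
    - {"tx": 0,"ty": 0,"tz": 0,"ax": 0,"ay": 0,"az": 0.0384,"grip": -1}

```text
clock: 1.1
tcp_pos: [0.1623, 0.6035, 0.4043]
orientation: [[-0.097, 0.995, -0.0], [0.995, 0.097, -0.001], [-0.001, -0.0, -1.0]]
force: [0.5, -0.2, 0.5]
width: 0.0874
gripper_force: 0.0
```

```bash
python3 go.py .514 .2005 .34 5.9
```

```text
t 1.1 pos [0.1623 0.6035 0.4043] shift [-1.0876  0.7779  0.1614] turn [-0.0001  0.0002 -0.002 ] F [ 0.5 -0.2  0.5] w 0.0874 gf 0.0 q [-1.46  0.33  0.1   1.47 -0.03  1.35 -1.26]
```

Emit:
send_rows:
  steps:
    - {"tx": -0.088,"ty": 0.063,"tz": 0.013,"ax": 0,"ay": 0,"az": 0,"grip": -1}
    - {"tx": -0.088,"ty": 0.063,"tz": 0.013,"ax": 0,"ay": 0,"az": 0,"grip": -1}
    - {"tx": -0.088,"ty": 0.063,"tz": 0.013,"ax": 0,"ay": 0,"az": 0,"grip": -1}
    - {"tx": -0.088,"ty": 0.063,"tz": 0.013,"ax": 0,"ay": 0,"az": 0,"grip": -1}
    - {"tx": -0.088,"ty": 0.063,"tz": 0.013,"ax": 0,"ay": 0,"az": 0,"grip": -1}
    - {"tx": -0.088,"ty": 0.063,"tz": 0.013,"ax": 0,"ay": 0,"az": 0,"grip": -1}
    - {"tx": -0.088,"ty": 0.063,"tz": 0.013,"ax": 0,"ay": 0,"az": 0,"grip": -1}
    - {"tx": -0.088,"ty": 0.063,"tz": 0.013,"ax": 0,"ay": 0,"az": 0,"grip": -1}
    - {"tx": -0.088,"ty": 0.063,"tz": 0.013,"ax": 0,"ay": 0,"az": 0,"grip": -1}
    - {"tx": -0.088,"ty": 0.063,"tz": 0.013,"ax": 0,"ay": 0,"az": 0,"grip": -1}

```text
clock: 2.1
tcp_pos: [0.4496, 0.2774, 0.3524]
orientation: [[-0.102, 0.995, -0.0], [0.995, 0.102, 0.0], [0.0, -0.0, -1.0]]
force: [1.3, 0.0, 0.1]
width: 0.0868
gripper_force: 0.0
```

```bash
python3 go.py .514 .2005 .34 5.9
```

```text
t 2.1 pos [0.4496 0.2774 0.3524] shift [-0.2075  0.1408  0.0311] turn [-0.     -0.     -0.0004] F [1.3 0.  0.1] w 0.0868 gf 0.0 q [-0.98  0.15  0.37  1.81 -0.06  1.19 -0.48]
```

Emit:
send_rows:
  steps:
    - {"tx": -0.07,"ty": 0.047,"tz": 0.01,"ax": 0,"ay": 0,"az": 0,"grip": -1}
    - {"tx": -0.07,"ty": 0.047,"tz": 0.01,"ax": 0,"ay": 0,"az": 0,"grip": -1}
    - {"tx": -0.0675,"ty": 0.0468,"tz": 0.011,"ax": 0,"ay": 0,"az": 0,"grip": -1}
    - {"tx": 0,"ty": 0,"tz": 0,"ax": 0,"ay": 0,"az": 0,"grip": -1}
    - {"tx": 0,"ty": 0,"tz": 0,"ax": 0,"ay": 0,"az": 0,"grip": -1}

```text
clock: 2.6
tcp_pos: [0.5133, 0.2017, 0.3399]
orientation: [[-0.1, 0.995, -0.001], [0.995, 0.1, -0.0], [-0.0, -0.001, -1.0]]
force: [-0.8, 0.8, 0.3]
width: 0.0869
gripper_force: 0.0
```

```bash
python3 go.py .514 .2005 .263 5.9
python3 - <<'E'
from rig import env;import cv2
im=env.get_image("side");cv2.imwrite("pics/s1.png",cv2.resize(im["pixels"][100:240,160:340],None,fx=4,fy=4)[:,:,::-1])
E
```

```text
t 2.6 pos [0.5133 0.2017 0.3399] shift [-0.0031  0.0017  0.1923] turn [-0.0003  0.0001 -0.0009] F [-0.8  0.8  0.3] w 0.0869 gf 0.0 q [-0.85  0.22  0.45  1.77 -0.1   1.18 -0.27]
```

View pics/s1.png

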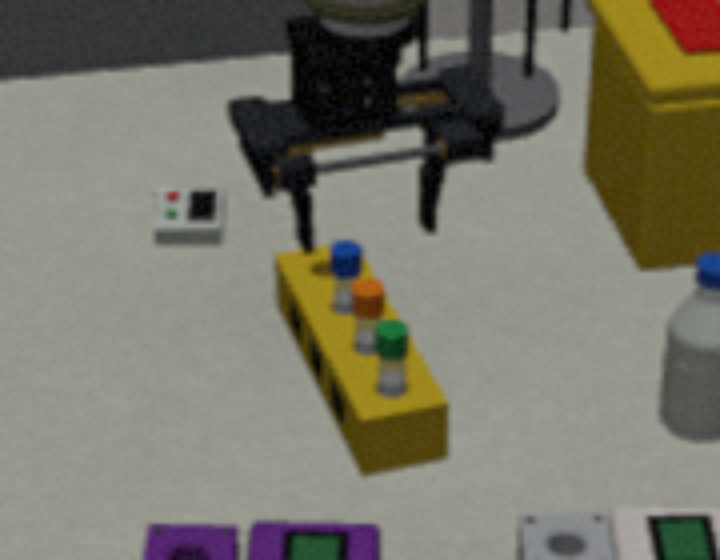

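The fingers straddle the orange cap (crop (368,298)) across the rack's x, and the path down is clear. I'll descend and close.

Emit:
send_rows:
  steps:
    - {"tx": -0.003,"ty": 0.002,"tz": 0.05,"ax": 0,"ay": 0,"az": 0,"grip": -1}
    - {"tx": 0,"ty": 0,"tz": 0.05,"ax": 0,"ay": 0,"az": 0,"grip": -1}
    - {"tx": 0,"ty": 0,"tz": 0.05,"ax": 0,"ay": 0,"az": 0,"grip": -1}
    - {"tx": 0,"ty": 0,"tz": 0.042,"ax": 0,"ay": 0,"az": 0,"grip": -1}
    - {"tx": 0,"ty": 0,"tz": 0,"ax": 0,"ay": 0,"az": 0,"grip": 1}
    - {"tx": 0,"ty": 0,"tz": 0,"ax": 0,"ay": 0,"az": 0,"grip": 1}
    - {"tx": 0,"ty": 0,"tz": 0,"ax": 0,"ay": 0,"az": 0,"grip": 1}
    - {"tx": 0,"ty": 0,"tz": 0,"ax": 0,"ay": 0,"az": 0,"grip": 1}
    - {"tx": 0,"ty": 0,"tz": 0,"ax": 0,"ay": 0,"az": 0,"grip": 1}
    - {"tx": 0,"ty": 0,"tz": 0,"ax": 0,"ay": 0,"az": 0,"grip": 1}

```text
clock: 3.65
tcp_pos: [0.5142, 0.201, 0.2639]
orientation: [[-0.101, 0.995, 0.0], [0.995, 0.101, 0.0], [0.0, 0.001, -1.0]]
force: [-0.6, -0.7, 0.0]
width: 0.0468
gripper_force: 0.0
```

```bash
python3 go.py .514 .2005 .263 5.9
```

```text
t 3.65 pos [0.5142 0.201  0.2639] shift [-0.0012 -0.0006  0.0023] turn [ 0.0002 -0.0001 -0.0004] F [-0.6 -0.7  0. ] w 0.0468 gf 0.0 q [-0.83  0.31  0.43  1.84 -0.15  1.02 -0.23]
```

Emit:
send_rows:
  steps:
    - {"tx": 0,"ty": 0,"tz": 0,"ax": 0,"ay": 0,"az": 0,"grip": 1}
    - {"tx": 0,"ty": 0,"tz": 0,"ax": 0,"ay": 0,"az": 0,"grip": 1}
    - {"tx": 0,"ty": 0,"tz": 0,"ax": 0,"ay": 0,"az": 0,"grip": 1}
    - {"tx": 0,"ty": 0,"tz": 0,"ax": 0,"ay": 0,"az": 0,"grip": 1}
    - {"tx": 0,"ty": 0,"tz": 0,"ax": 0,"ay": 0,"az": 0,"grip": 1}
    - {"tx": 0,"ty": 0,"tz": 0,"ax": 0,"ay": 0,"az": 0,"grip": 1}

```text
clock: 4.25
tcp_pos: [0.5141, 0.201, 0.2635]
orientation: [[-0.101, 0.995, 0.0], [0.995, 0.101, 0.0], [0.0, 0.0, -1.0]]
force: [-0.0, -0.2, 0.0]
width: 0.0252
gripper_force: 30.0
```

Emit:
send_rows:
  steps:
    - {"tx": 0,"ty": 0,"tz": -0.03,"ax": 0,"ay": 0,"az": 0,"grip": 1}
    - {"tx": 0,"ty": 0,"tz": -0.04,"ax": 0,"ay": 0,"az": 0,"grip": 1}
    - {"tx": 0,"ty": 0,"tz": -0.05,"ax": 0,"ay": 0,"az": 0,"grip": 1}
    - {"tx": 0,"ty": 0,"tz": -0.05,"ax": 0,"ay": 0,"az": 0,"grip": 1}
    - {"tx": 0,"ty": 0,"tz": -0.05,"ax": 0,"ay": 0,"az": 0,"grip": 1}
    - {"tx": 0,"ty": 0,"tz": -0.05,"ax": 0,"ay": 0,"az": 0,"grip": 1}
    - {"tx": 0,"ty": 0,"tz": -0.04,"ax": 0,"ay": 0,"az": 0,"grip": 1}
    - {"tx": 0,"ty": 0,"tz": -0.02,"ax": 0,"ay": 0,"az": 0,"grip": 1}
    - {"tx": 0,"ty": 0,"tz": 0,"ax": 0,"ay": 0,"az": 0,"grip": 1}

```text
clock: 5.15
tcp_pos: [0.5143, 0.2009, 0.3969]
orientation: [[-0.101, 0.995, 0.002], [0.995, 0.101, 0.001], [0.001, 0.002, -1.0]]
force: [0.1, -0.1, -0.3]
width: 0.0253
gripper_force: 30.0
```

```bash
python3 go.py .585 -.109 .396 5.9
```

```text
t 5.15 pos [0.5143 0.2009 0.3969] shift [-0.7887  0.0973  0.0015] turn [ 0.0006 -0.0003 -0.0005] F [ 0.1 -0.1 -0.3] w 0.0253 gf 29.99570494517684 q [-0.86  0.18  0.45  1.69 -0.08  1.29 -0.28]
```

Emit:
send_rows:
  steps:
    - {"tx": -0.04,"ty": 0.005,"tz": 0,"ax": 0,"ay": 0,"az": 0,"grip": 1}
    - {"tx": -0.08,"ty": 0.01,"tz": 0,"ax": 0,"ay": 0,"az": 0,"grip": 1}
    - {"tx": -0.1,"ty": 0.012,"tz": 0,"ax": 0,"ay": 0,"az": 0,"grip": 1}
    - {"tx": -0.1,"ty": 0.012,"tz": 0,"ax": 0,"ay": 0,"az": 0,"grip": 1}
    - {"tx": -0.1,"ty": 0.012,"tz": 0,"ax": 0,"ay": 0,"az": 0,"grip": 1}
    - {"tx": -0.1,"ty": 0.012,"tz": 0,"ax": 0,"ay": 0,"az": 0,"grip": 1}
    - {"tx": -0.1,"ty": 0.012,"tz": 0,"ax": 0,"ay": 0,"az": 0,"grip": 1}
    - {"tx": -0.09,"ty": 0.012,"tz": 0,"ax": 0,"ay": 0,"az": 0,"grip": 1}
    - {"tx": -0.06,"ty": 0.007,"tz": 0,"ax": 0,"ay": 0,"az": 0,"grip": 1}
    - {"tx": -0.019,"ty": 0.003,"tz": 0,"ax": 0,"ay": 0,"az": 0,"grip": 1}

```text
clock: 6.15
tcp_pos: [0.5839, -0.1135, 0.3946]
orientation: [[-0.096, 0.995, -0.002], [0.995, 0.096, -0.002], [-0.002, -0.002, -1.0]]
force: [-0.4, 0.3, -0.9]
width: 0.0248
gripper_force: 30.0
```

Emit:
send_rows:
  steps:
    - {"tx": 0,"ty": 0,"tz": 0,"ax": 0,"ay": 0,"az": 0.0235,"grip": 1}
    - {"tx": 0,"ty": 0,"tz": 0,"ax": 0,"ay": 0,"az": 0.0235,"grip": 1}
    - {"tx": 0,"ty": 0,"tz": 0,"ax": 0,"ay": 0,"az": 0.0235,"grip": 1}
    - {"tx": 0,"ty": 0,"tz": 0,"ax": 0,"ay": 0,"az": 0.0235,"grip": 1}
    - {"tx": 0,"ty": 0,"tz": 0,"ax": 0,"ay": 0,"az": 0,"grip": 1}
    - {"tx": 0,"ty": 0,"tz": 0,"ax": 0,"ay": 0,"az": 0,"grip": 1}
    - {"tx": 0,"ty": 0,"tz": 0,"ax": 0,"ay": 0,"az": 0,"grip": 1}

```text
clock: 6.85
tcp_pos: [0.5846, -0.109, 0.3953]
orientation: [[0.191, 0.982, -0.0], [0.982, -0.191, 0.0], [0.0, -0.0, -1.0]]
force: [-0.4, -0.1, 0.2]
width: 0.0251
gripper_force: 30.0
```

```bash
python3 go.py .585 -.109 .396 -11
python3 - <<'E'
from rig import env;from h import *
im=env.get_image("side");np.savez("side1.npz",**im)
t=dict(np.load("top0.npz"));s=dict(np.load("side0.npz"))
c=cv2.resize(im["pixels"][120:300,240:400],None,fx=3.3,fy=3.3,interpolation=cv2.INTER_CUBIC)
d=cv2.resize(s["pixels"][215:285,270:350],None,fx=5,fy=5,interpolation=cv2.INTER_CUBIC)
e=cv2.resize(t["pixels"][175:225,305:385],None,fx=5,fy=5,interpolation=cv2.INTER_CUBIC)
W=np.zeros((600,800,3),np.uint8);c=c[:594,:400];W[:c.shape[0],:c.shape[1]]=c;W[:250,400:]=e;W[250:600,400:]=d
cv2.imwrite("pics/m1.png",W[:,:,::-1])
P=cloud(im);hsv=cv2.cvtColor(im["pixels"],cv2.COLOR_RGB2HSV)
m=(hsv[...,0]>=5)&(hsv[...,0]<=18)&(hsv[...,1]>120)&(P[...,2]>.18)&(P[...,2]<.3)&(abs(P[...,1]+.109)<.05)
print(m.sum(),P[m].mean(0),np.argwhere(m).min(0),np.argwhere(m).max(0))
E
```

```text
t 6.85 pos [ 0.5846 -0.109   0.3953] shift [ 0.0001  0.0009 -0.0018] turn [-0.0001 -0.      0.0001] F [-0.4 -0.1  0.2] w 0.0251 gf 29.995586508885026 q [-0.46  0.31  0.7   1.59 -0.21  1.31  0.08]
125 [ 0.57921929 -0.11406401  0.2365723 ] [187  61] [201 313]
```

View pics/m1.png

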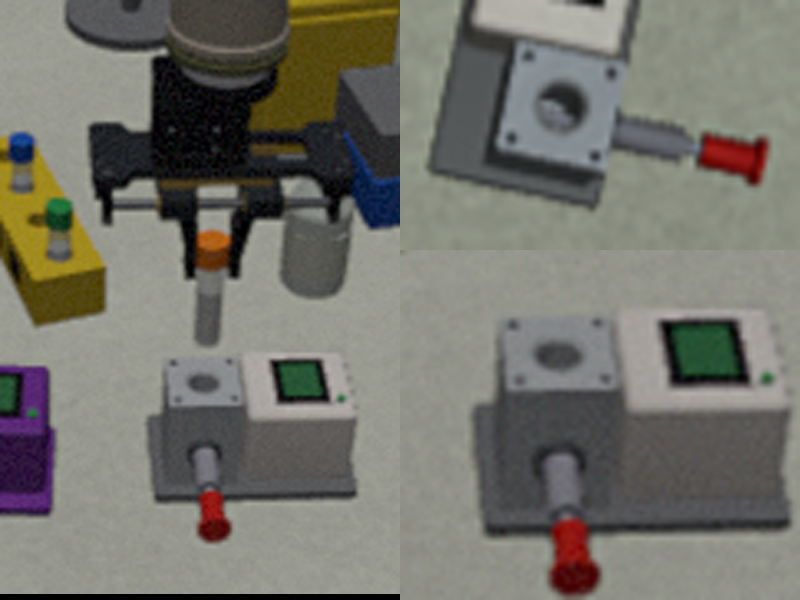

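The tube hangs upright over the bore: tube foot at crop (207,343), bore at crop (204,383). Next I'll compare the two in the side camera.

Run:
```python
from h import *
t=dict(np.load("top0.npz"));s=dict(np.load("side0.npz"));i=dict(np.load("side1.npz"))
# bore: dark pixels inside block top
for im,(u,v) in((t,(336.8,195.2)),(s,(301.0,235.4))):
    g=cv2.resize(cv2.cvtColor(im["pixels"],cv2.COLOR_RGB2GRAY),None,fx=8,fy=8,interpolation=cv2.INTER_CUBIC)
    x0,y0=int((u-9)*8),int((v-9)*8);c=g[y0:y0+144,x0:x0+144]
    _,b=cv2.threshold(c,0,255,cv2.THRESH_OTSU+cv2.THRESH_BINARY_INV)
    cs,_=cv2.findContours(b,cv2.RETR_EXTERNAL,cv2.CHAIN_APPROX_NONE)
    k=[q for q in cs if cv2.pointPolygonTest(q,(76,76),False)>=0]
    print("man",ray(im,u,v,.1).round(4))
    if k:
        e=cv2.fitEllipse(k[0]);uu=(x0+e[0][0]+.5)/8-.5;vv=(y0+e[0][1]+.5)/8-.5;print("ell",e[1],uu,vv,ray(im,uu,vv,.1).round(4))
P=cloud(i);z=P[...,2]
near=np.linalg.norm(P[...,:2]-[.585,-.109],axis=2)<.03
for lo,hi in((.145,.16),(.16,.175),(.175,.19),(.195,.215),(.215,.235)):
    m=near&(z>lo)&(z<hi);q=P[m];u=np.argwhere(m)
    print(lo,m.sum(),q.mean(0).round(4),"u",u[:,1].min(),u[:,1].max(),u[:,1].mean())
    vd=-i["pose"][:3,2].copy();a=np.array([.97,-.237]);a/=np.linalg.norm(a)
    print("  lateral a:",((q[:,:2]@a).mean()-np.array([.5846,-.109])@a).round(4))
m=near&(z>.12)&(z<.24);r=np.argwhere(m);print("rows",r[:,0].max(),P[m][:,2].min())
b=np.array([.5846,-.109,.1413]);w=i["pose"];p=np.linalg.inv(w)@np.r_[b-[-.0027*0,0,0],1];f=210/np.tan(np.radians(float(i["vfov"]))/2)
print("expected foot px",i["cx"]+f*p[0]/-p[2],i["cy"]-f*p[1]/-p[2])
```

```text
man [ 0.5853 -0.1092  0.1   ]
ell (67.66055297851562, 82.42582702636719) 337.5724992752075 195.3484525680542 [ 0.5849 -0.1112  0.1   ]
man [ 0.5845 -0.1112  0.1   ]
ell (47.18083190917969, 79.5066909790039) 301.07668113708496 235.70038890838623 [ 0.5843 -0.1124  0.1   ]
0.145 39 [ 0.5824 -0.1154  0.1528] u 298 306 301.7692307692308
  lateral a: -0.0006
0.16 37 [ 0.5822 -0.1156  0.1674] u 298 306 302.02702702702703
  lateral a: -0.0008
0.175 37 [ 0.5821 -0.1167  0.1824] u 299 306 302.43243243243245
  lateral a: -0.0006
0.195 61 [ 0.5839 -0.1159  0.2063] u 297 311 303.5245901639344
  lateral a: 0.0009
0.215 111 [ 0.5813 -0.1183  0.2251] u 295 312 303.2522522522523
  lateral a: -0.0009
rows 225 0.14050791839585053
expected foot px 301.65844999415015 222.96810750721465
```

Emit:
send_rows:
  steps:
    - {"tx": -0.0023,"ty": 0.0015,"tz": 0.02,"ax": 0,"ay": 0,"az": 0,"grip": 1}
    - {"tx": 0,"ty": 0,"tz": 0.025,"ax": 0,"ay": 0,"az": 0,"grip": 1}
    - {"tx": 0,"ty": 0,"tz": 0.025,"ax": 0,"ay": 0,"az": 0,"grip": 1}
    - {"tx": 0,"ty": 0,"tz": 0.02,"ax": 0,"ay": 0,"az": 0,"grip": 1}
    - {"tx": 0,"ty": 0,"tz": 0,"ax": 0,"ay": 0,"az": 0,"grip": 1}
    - {"tx": 0,"ty": 0,"tz": 0,"ax": 0,"ay": 0,"az": 0,"grip": 1}

```text
clock: 7.5
tcp_pos: [0.5852, -0.1101, 0.3594]
orientation: [[0.192, 0.981, -0.0], [0.981, -0.192, -0.0], [-0.0, -0.0, -1.0]]
force: [-0.7, -0.3, 0.6]
width: 0.0249
gripper_force: 30.0
```

```bash
python3 go.py .585 -.110 .310 -11
python3 - <<'E'
from rig import env;from h import *
im=env.get_image("side");np.savez("side2.npz",**im)
cv2.imwrite("pics/m2.png",cv2.resize(im["pixels"][180:290,260:360],None,fx=5.4,fy=5.4,interpolation=cv2.INTER_CUBIC)[:,:,::-1])
E
```

```text
t 7.5 pos [ 0.5852 -0.1101  0.3594] shift [ 1.000e-04 -4.000e-04  1.234e-01] turn [-0.0001  0.     -0.0005] F [-0.7 -0.3  0.6] w 0.0249 gf 29.99551573768258 q [-0.45  0.34  0.7   1.64 -0.23  1.25  0.1 ]
```

View pics/m2.png

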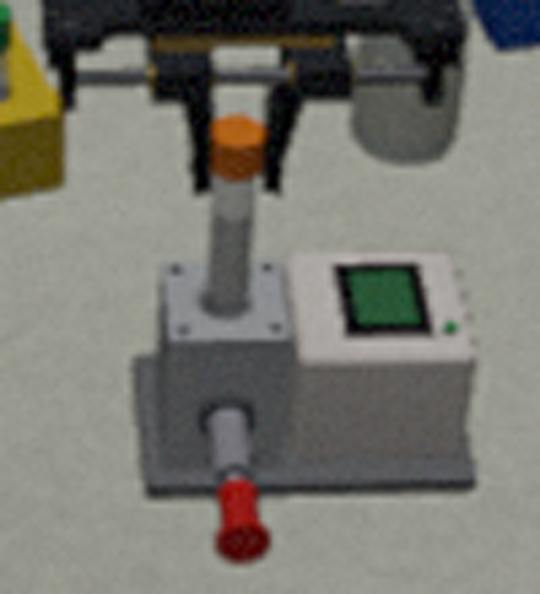

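The foot is at crop (227,305), merged with the bore's dark mouth and within chamfer tolerance of the screw-pattern centre at (226,299). I'll lower it slowly and watch the force.

Emit:
send_rows:
  steps:
    - {"tx": 0,"ty": 0,"tz": 0.008,"ax": 0,"ay": 0,"az": 0,"grip": 1}
    - {"tx": 0,"ty": 0,"tz": 0.008,"ax": 0,"ay": 0,"az": 0,"grip": 1}
    - {"tx": 0,"ty": 0,"tz": 0.008,"ax": 0,"ay": 0,"az": 0,"grip": 1}
    - {"tx": 0,"ty": 0,"tz": 0,"ax": 0,"ay": 0,"az": 0,"grip": 1}

```text
clock: 7.95
tcp_pos: [0.585, -0.11, 0.3494]
orientation: [[0.192, 0.981, -0.001], [0.981, -0.192, 0.0], [-0.0, -0.001, -1.0]]
force: [0.2, 0.1, 0.2]
width: 0.0251
gripper_force: 30.0
```

Emit:
send_rows:
  steps:
    - {"tx": 0,"ty": 0,"tz": 0.008,"ax": 0,"ay": 0,"az": 0,"grip": 1}
    - {"tx": 0,"ty": 0,"tz": 0.008,"ax": 0,"ay": 0,"az": 0,"grip": 1}
    - {"tx": 0,"ty": 0,"tz": 0.008,"ax": 0,"ay": 0,"az": 0,"grip": 1}
    - {"tx": 0,"ty": 0,"tz": 0,"ax": 0,"ay": 0,"az": 0,"grip": 1}

```text
clock: 8.35
tcp_pos: [0.585, -0.11, 0.3398]
orientation: [[0.192, 0.981, -0.001], [0.981, -0.192, 0.0], [-0.0, -0.001, -1.0]]
force: [-0.0, -0.0, -0.4]
width: 0.0253
gripper_force: 30.0
```

Emit:
send_rows:
  steps:
    - {"tx": 0,"ty": 0,"tz": 0.015,"ax": 0,"ay": 0,"az": 0,"grip": 1}
    - {"tx": 0,"ty": 0,"tz": 0.015,"ax": 0,"ay": 0,"az": 0,"grip": 1}
    - {"tx": 0,"ty": 0,"tz": 0.015,"ax": 0,"ay": 0,"az": 0,"grip": 1}
    - {"tx": 0,"ty": 0,"tz": 0.015,"ax": 0,"ay": 0,"az": 0,"grip": 1}
    - {"tx": 0,"ty": 0,"tz": 0.01,"ax": 0,"ay": 0,"az": 0,"grip": 1}
    - {"tx": 0,"ty": 0,"tz": 0,"ax": 0,"ay": 0,"az": 0,"grip": 1}
    - {"tx": 0,"ty": 0,"tz": 0,"ax": 0,"ay": 0,"az": 0,"grip": 1}

```text
clock: 9.05
tcp_pos: [0.5852, -0.1101, 0.3123]
orientation: [[0.193, 0.981, -0.0], [0.981, -0.193, -0.0], [-0.0, -0.0, -1.0]]
force: [0.8, 0.4, -0.0]
width: 0.0248
gripper_force: 30.0
```

Foot at about 0.059; 5 mm to the pin.

Emit:
send_rows:
  steps:
    - {"tx": 0,"ty": 0,"tz": 0.004,"ax": 0,"ay": 0,"az": 0,"grip": 1}
    - {"tx": 0,"ty": 0,"tz": 0.004,"ax": 0,"ay": 0,"az": 0,"grip": 1}
    - {"tx": 0,"ty": 0,"tz": 0.003,"ax": 0,"ay": 0,"az": 0,"grip": 1}
    - {"tx": 0,"ty": 0,"tz": 0,"ax": 0,"ay": 0,"az": 0,"grip": 1}

```text
clock: 9.45
tcp_pos: [0.5851, -0.11, 0.3077]
orientation: [[0.192, 0.981, -0.0], [0.981, -0.192, 0.0], [0.0, -0.0, -1.0]]
force: [-0.7, -0.4, -0.7]
width: 0.0251
gripper_force: 30.0
```

Emit:
send_rows:
  steps:
    - {"tx": 0,"ty": 0,"tz": 0.002,"ax": 0,"ay": 0,"az": 0,"grip": 1}
    - {"tx": 0,"ty": 0,"tz": 0,"ax": 0,"ay": 0,"az": 0,"grip": 1}

```text
clock: 9.65
tcp_pos: [0.5853, -0.1102, 0.3075]
orientation: [[0.193, 0.981, 0.001], [0.981, -0.193, 0.0], [0.0, 0.0, -1.0]]
force: [-0.4, 0.5, 1.5]
width: 0.0247
gripper_force: 30.0
```

Contact with the pin at the expected height (foot 0.054). Releasing.

Emit:
send_rows:
  steps:
    - {"tx": 0,"ty": 0,"tz": 0,"ax": 0,"ay": 0,"az": 0,"grip": -0.2}
    - {"tx": 0,"ty": 0,"tz": 0,"ax": 0,"ay": 0,"az": 0,"grip": -0.2}
    - {"tx": 0,"ty": 0,"tz": 0,"ax": 0,"ay": 0,"az": 0,"grip": -0.2}
    - {"tx": 0,"ty": 0,"tz": 0,"ax": 0,"ay": 0,"az": 0,"grip": -0.2}
    - {"tx": 0,"ty": 0,"tz": 0,"ax": 0,"ay": 0,"az": 0,"grip": -0.2}
    - {"tx": 0,"ty": 0,"tz": 0,"ax": 0,"ay": 0,"az": 0,"grip": -0.2}
    - {"tx": 0,"ty": 0,"tz": 0,"ax": 0,"ay": 0,"az": 0,"grip": -0.2}
    - {"tx": 0,"ty": 0,"tz": 0,"ax": 0,"ay": 0,"az": 0,"grip": -0.2}

```text
clock: 10.45
tcp_pos: [0.5852, -0.1101, 0.3071]
orientation: [[0.192, 0.981, -0.0], [0.981, -0.192, 0.0], [0.0, -0.0, -1.0]]
force: [-0.6, 0.2, -0.3]
width: 0.0524
gripper_force: 0.0
```

Emit:
send_rows:
  steps:
    - {"tx": 0,"ty": 0,"tz": -0.03,"ax": 0,"ay": 0,"az": 0,"grip": -0.2}
    - {"tx": 0,"ty": 0,"tz": -0.04,"ax": 0,"ay": 0,"az": 0,"grip": -0.2}
    - {"tx": 0,"ty": 0,"tz": -0.04,"ax": 0,"ay": 0,"az": 0,"grip": -0.2}
    - {"tx": 0,"ty": 0,"tz": -0.03,"ax": 0,"ay": 0,"az": 0,"grip": -0.2}
    - {"tx": -0.06,"ty": 0,"tz": 0,"ax": 0,"ay": 0,"az": 0,"grip": -0.2}
    - {"tx": -0.07,"ty": 0,"tz": 0,"ax": 0,"ay": 0,"az": 0,"grip": -0.2}
    - {"tx": -0.07,"ty": 0,"tz": 0,"ax": 0,"ay": 0,"az": 0,"grip": -0.2}
    - {"tx": -0.05,"ty": 0,"tz": 0,"ax": 0,"ay": 0,"az": 0,"grip": -0.2}
    - {"tx": 0,"ty": 0,"tz": 0,"ax": 0,"ay": 0,"az": 0,"grip": -0.2}
    - {"tx": 0,"ty": 0,"tz": 0,"ax": 0,"ay": 0,"az": 0,"grip": -0.2}

```text
clock: 11.45
tcp_pos: [0.566, -0.2082, 0.3638]
orientation: [[0.193, 0.981, 0.001], [0.981, -0.193, 0.0], [0.0, 0.001, -1.0]]
force: [-0.1, 1.4, 0.3]
width: 0.0521
gripper_force: 0.0
```

```bash
python3 - <<'E'
from rig import env;from h import *
im=env.get_image("side");P=cloud(im)
hsv=cv2.cvtColor(im["pixels"],cv2.COLOR_RGB2HSV)
m=(hsv[...,0]>=5)&(hsv[...,0]<=18)&(hsv[...,1]>120)&(abs(P[...,0]-.585)<.04)&(abs(P[...,1]+.11)<.04)
print(m.sum(),P[m].mean(0),P[m].max(0))
cv2.imwrite("pics/m3.png",cv2.resize(im["pixels"][120:300,230:400],None,fx=3.3,fy=3.3,interpolation=cv2.INTER_CUBIC)[:,:,::-1])
E
# knob centre 0.1m along loader -y from bore
python3 go.py .566 -.208 .216 -11
```

```text
73 [ 0.58503138 -0.11836405  0.14659007] [ 0.59732644 -0.10684606  0.15714922]
t 11.5 pos [ 0.5663 -0.2073  0.3635] shift [-0.002  -0.0005  0.3688] turn [ 0.0001 -0.0002 -0.0003] F [ 0.4  1.9 -0.6] w 0.0521 gf 0.0 q [-0.3   0.37  0.73  1.61 -0.25  1.26  0.28]
```

View pics/m3.png

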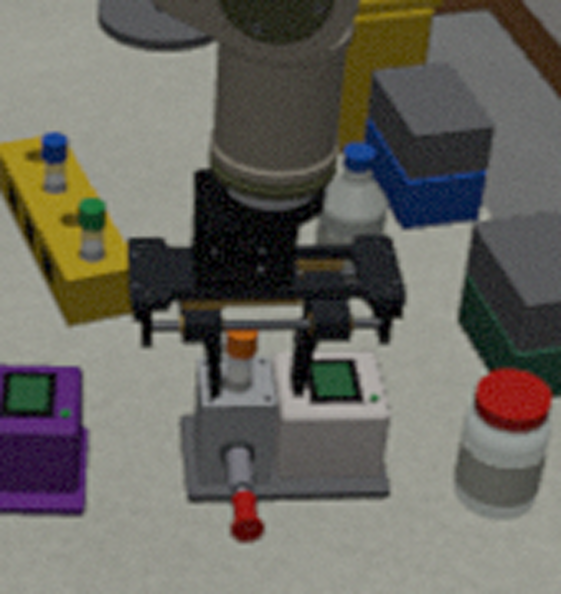

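The tube stands upright on the pin with its cap top at 0.155 (crop (241,345)), and the gripper is over the knob (crop (246,515)). I'll descend and pinch the knob.

Emit:
send_rows:
  steps:
    - {"tx": -0.002,"ty": -0.003,"tz": 0.045,"ax": 0,"ay": 0,"az": 0,"grip": -0.3}
    - {"tx": 0,"ty": 0,"tz": 0.05,"ax": 0,"ay": 0,"az": 0,"grip": -0.3}
    - {"tx": 0,"ty": 0,"tz": 0.05,"ax": 0,"ay": 0,"az": 0,"grip": -0.3}
    - {"tx": 0,"ty": 0,"tz": 0.05,"ax": 0,"ay": 0,"az": 0,"grip": -0.3}
    - {"tx": 0,"ty": 0,"tz": 0.05,"ax": 0,"ay": 0,"az": 0,"grip": -0.3}
    - {"tx": 0,"ty": 0,"tz": 0.05,"ax": 0,"ay": 0,"az": 0,"grip": -0.3}
    - {"tx": 0,"ty": 0,"tz": 0.045,"ax": 0,"ay": 0,"az": 0,"grip": -0.3}
    - {"tx": 0,"ty": 0,"tz": 0.0288,"ax": 0,"ay": 0,"az": 0,"grip": -0.3}
    - {"tx": 0,"ty": 0,"tz": 0,"ax": 0,"ay": 0,"az": 0,"grip": -0.3}

```text
clock: 12.4
tcp_pos: [0.5645, -0.2075, 0.2143]
orientation: [[0.191, 0.982, -0.002], [0.982, -0.191, 0.001], [0.0, -0.002, -1.0]]
force: [-0.2, -0.7, -0.2]
width: 0.0566
gripper_force: 0.0
```

Emit:
send_rows:
  steps:
    - {"tx": 0,"ty": 0,"tz": 0,"ax": 0,"ay": 0,"az": 0,"grip": 1}
    - {"tx": 0,"ty": 0,"tz": 0,"ax": 0,"ay": 0,"az": 0,"grip": 1}
    - {"tx": 0,"ty": 0,"tz": 0,"ax": 0,"ay": 0,"az": 0,"grip": 1}
    - {"tx": 0,"ty": 0,"tz": 0,"ax": 0,"ay": 0,"az": 0,"grip": 1}
    - {"tx": 0,"ty": 0,"tz": 0,"ax": 0,"ay": 0,"az": 0,"grip": 1}
    - {"tx": 0,"ty": 0,"tz": 0,"ax": 0,"ay": 0,"az": 0,"grip": 1}
    - {"tx": 0,"ty": 0,"tz": 0,"ax": 0,"ay": 0,"az": 0,"grip": 1}
    - {"tx": 0,"ty": 0,"tz": 0,"ax": 0,"ay": 0,"az": 0,"grip": 1}
    - {"tx": 0,"ty": 0,"tz": 0,"ax": 0,"ay": 0,"az": 0,"grip": 1}
    - {"tx": 0,"ty": 0,"tz": 0,"ax": 0,"ay": 0,"az": 0,"grip": 1}

```text
clock: 13.4
tcp_pos: [0.5656, -0.2088, 0.216]
orientation: [[0.192, 0.981, 0.003], [0.981, -0.192, -0.001], [-0.001, 0.003, -1.0]]
force: [6.8, -2.7, -4.7]
width: 0.0193
gripper_force: 30.0
```

Emit:
send_rows:
  steps:
    - {"tx": 0,"ty": 0.002,"tz": 0,"ax": 0,"ay": 0,"az": 0,"grip": 1}
    - {"tx": -0.012,"ty": 0,"tz": 0,"ax": 0,"ay": 0,"az": 0,"grip": 1}
    - {"tx": -0.012,"ty": 0,"tz": 0,"ax": 0,"ay": 0,"az": 0,"grip": 1}
    - {"tx": -0.012,"ty": 0,"tz": 0,"ax": 0,"ay": 0,"az": 0,"grip": 1}
    - {"tx": -0.012,"ty": 0,"tz": 0,"ax": 0,"ay": 0,"az": 0,"grip": 1}
    - {"tx": -0.012,"ty": 0,"tz": 0,"ax": 0,"ay": 0,"az": 0,"grip": 1}
    - {"tx": -0.012,"ty": 0,"tz": 0,"ax": 0,"ay": 0,"az": 0,"grip": 1}
    - {"tx": -0.01,"ty": 0,"tz": 0,"ax": 0,"ay": 0,"az": 0,"grip": 1}
    - {"tx": 0,"ty": 0,"tz": 0,"ax": 0,"ay": 0,"az": 0,"grip": 1}

```text
clock: 14.3
tcp_pos: [0.5602, -0.2396, 0.2159]
orientation: [[0.191, 0.982, 0.002], [0.982, -0.191, 0.003], [0.003, 0.001, -1.0]]
force: [5.9, 7.1, 1.9]
width: 0.0194
gripper_force: 30.0
```

Emit:
send_rows:
  steps:
    - {"tx": -0.004,"ty": 0.001,"tz": 0,"ax": 0,"ay": 0,"az": 0,"grip": 1}
    - {"tx": -0.004,"ty": 0.001,"tz": 0,"ax": 0,"ay": 0,"az": 0,"grip": 1}
    - {"tx": -0.004,"ty": 0,"tz": 0,"ax": 0,"ay": 0,"az": 0,"grip": 1}
    - {"tx": 0,"ty": 0,"tz": 0,"ax": 0,"ay": 0,"az": 0,"grip": 1}
    - {"tx": 0,"ty": 0,"tz": 0,"ax": 0,"ay": 0,"az": 0,"grip": 1}

```text
clock: 14.8
tcp_pos: [0.5598, -0.2435, 0.2158]
orientation: [[0.19, 0.982, 0.0], [0.982, -0.19, 0.005], [0.005, -0.001, -1.0]]
force: [0.8, 10.7, 5.1]
width: 0.0192
gripper_force: 30.0
```

Run:
```python
from rig import env;from h import *
im=env.get_image("side");P=cloud(im)
hsv=cv2.cvtColor(im["pixels"],cv2.COLOR_RGB2HSV)
m=(hsv[...,0]>=5)&(hsv[...,0]<=18)&(hsv[...,1]>120)&(abs(P[...,0]-.585)<.04)&(abs(P[...,1]+.11)<.04)
print(m.sum(),P[m].mean(0),P[m].max(0))
cv2.imwrite("pics/m4.png",cv2.resize(im["pixels"][120:300,230:400],None,fx=3.3,fy=3.3,interpolation=cv2.INTER_CUBIC)[:,:,::-1])
```

```text
<stdin>:5: RuntimeWarning: Mean of empty slice.
  ret = um.true_divide(
Traceback (most recent call last):
ValueError: zero-size array to reduction operation maximum which has no identity
```

Emit:
send_rows:
  steps:
    - {"tx": -0.004,"ty": 0,"tz": 0,"ax": 0,"ay": 0,"az": 0,"grip": 1}
    - {"tx": 0,"ty": 0,"tz": 0,"ax": 0,"ay": 0,"az": 0,"grip": 1}
    - {"tx": 0,"ty": 0,"tz": 0,"ax": 0,"ay": 0,"az": 0,"grip": 1}

```text
clock: 15.15
tcp_pos: [0.5599, -0.2439, 0.2157]
orientation: [[0.189, 0.982, 0.0], [0.982, -0.189, 0.007], [0.006, -0.001, -1.0]]
force: [0.3, 15.6, 7.5]
width: 0.0192
gripper_force: 30.0
```

Run:
```python
from rig import env;from h import *
W=np.zeros((560,800,3),np.uint8)
for k,(n,(y,x)) in enumerate((("side",(180,250)),("top",(140,290)))):
    im=env.get_image(n);P=cloud(im)
    hsv=cv2.cvtColor(im["pixels"],cv2.COLOR_RGB2HSV)
    m=(hsv[...,0]>=3)&(hsv[...,0]<=20)&(hsv[...,1]>110)&(abs(P[...,0]-.585)<.05)&(abs(P[...,1]+.11)<.04)
    print(n,m.sum(),*( [P[m].mean(0),P[m].max(0)] if m.any() else []))
    W[:480,k*400:k*400+400]=cv2.resize(im["pixels"][y:y+120,x:x+100],(400,480),interpolation=cv2.INTER_CUBIC)
cv2.imwrite("pics/m5.png",W[:,:,::-1])
```

```text
side 0
top 80 [ 0.5828205  -0.11023035  0.12138135] [ 0.59610578 -0.0987814   0.12932699]
```

View pics/m5.png

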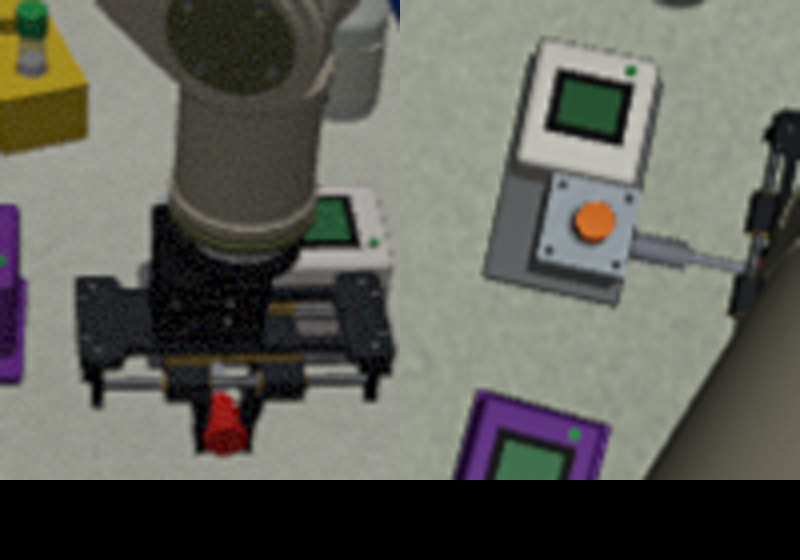

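The cap (crop (595,220)) has sunk to a top height of about 0.125. The pull force rose to 15.6 N with almost no further travel, so the knob is held at its stop. Handing in.

```bash
python3 -c "
from rig import env
print(env.sign_off())"
```

```text
the job is handed in; nothing more can be done
None
```

The orange-capped tube was set on the gate pin and let go. The knob was then pulled to its stop, the tube sank to the bottom of the bore, and I handed the job in at about 15 s with the knob still held back; the hand-in returned no verdict.

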